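# Test the reactor stirrer's emergency stop

### The arm

A 7-joint arm with a two-finger parallel gripper is mounted at the origin on the work surface. World frame = base frame: x ahead of the robot, y to its left, z up, the work surface at z = 0. Lengths are in m, angles in rad, forces in N, time in s.
With the tool pointing down it reaches from about 0.4 to 0.925 m from the base axis. Payload 5.6 kg.
Tool frame: the origin (TCP) lies midway between the tips of the shut fingers; the grasp point (between the pads) lies 19 mm behind it; z points along the fingers, y is the direction in which the jaws open and shut (so a half turn about z gives the same grasp; the last joint's range is limited). The gripper opens to 85 mm and grips with 20 to 120 N. Pads are 22 mm wide; open, the fingers measure 114 mm over their backs; the gripper's body (76 mm by 85 mm) begins 54 mm behind the grasp point. The pads swing forward as they close: fully open they stand 13 mm farther back than shut.
Start: joints at [1.086, 0.468, -0.012, 1.603, 0.006, 1.071, -0.056], TCP at [0.278, -0.588, 0.231] pointing down, gripper open.
Joint ranges: [-2.53, 2.53], [-0.31, 2.02], [-1.57, 1.55], [0.28, 2.44], [-1.29, 4.43], [0.15, 1.84], [-2.92, 2.92]. Speed limits (rad/s): [2.57, 2.57, 3.14, 3.14, 3.14, 3.14, 3.14].

### API

Orientations are given as a unit quaternion [x, y, z, w].
In Python, from rig import observe, camera, camera_params, job_done, outline_of gives the robot as it stands. The module is installed in compiled form; this text tells all that it offers.
- The arm moves only by the tool servo_tool, never from a script. Its argument "steps" is one flat list of numbers, 5 for each row, row after row: the shift along the tool's x, y, z in mm, then the turn about the tool's z in rad, then the gripper's target within -1 to 1 (fully open at 1, half-way at 0, shut at -1). A call has 1 to 8 rows; each row is the pose to reach, as a shift and turn from the pose commanded when the call began, along the tool's axes at that moment; what a row does not reach only later rows make up. A row lasts 1/10 s, in which the tool goes at most 50 mm and 8.59 degrees, less where a joint would pass 70% of its speed; a pose out of reach is approached as far as the arm can. A call with a gripper value outside its range is refused whole. The fingers move at their own pace and stop on an object; the grip force is fixed at half the most. Time passes only in rows, so rows that repeat a pose let the fingers close. It gives the time, the measured TCP pose, the force and the opening at its end, in the units of the state.
- observe(): the state, without advancing time (a new reading comes with each control period).
- camera(name): name is "scene" or "top" or "wrist"; returns the picture (480x640x3 uint8, blue, green, red); there is no depth.
- camera_params(name): a dict with "K" (3x3 intrinsics, pixels), "extrinsics" (4x4, takes a point from world to camera coordinates). Camera axes: x right, y down, z forward; pixel columns grow to the right and rows downward; lengths in m; the calibration is good to about 2 mm. A picture is of the moment at which its call begins: read the wrist's pose just before it. camera_params takes no time and is no camera call; for the wrist camera it gives the pose at the moment of the call.
- job_done(): hands the job in, once; it reports no verdict.
Trained networks look in the newest picture that a camera, given by its name, has taken for a name from the list of things; names that differ only in an ending like _2 or _b are one class to them, and where a whole thing is asked for, a point or a joint stands for the part that bears it (a point fixed in the world has none). Each returns a list of dicts, best first, with "conf" (0 to 1); they miss things now and then, are a little off and sometimes report something else, mostly with a low value. They report only what shows in the picture. A call takes as long as a camera call. They do not tell look-alikes from the thing itself.
- outline_of(camera, name): "region" (480x640 bool, what is visible of it) and "rect" ([centre column, centre row, width, height] in pixels, round what is visible of it).
The state is a dict: "time_s": time; "qpos": joint angles; "joint_vel": joint speeds; "joint_torque": joint torques, N m; "tool_pos": TCP position; "eef_rot": TCP orientation; "force": force on the tool from outside, world axes, zero at the start; "wrist_torque": the same for the moment, N m; "opening": finger opening in m.
Only numpy, scipy, OpenCV 4.12 (cv2) and the standard library are available. Lean on these libraries where they do the work, as an engineer would, in place of code of your own. Each camera call takes 0.05 s, during which the arm holds its last target.

### The job

Test the stirrer's emergency stop: press the red mushroom button on the yellow box fully in until it latches, and take the fingers off it for a moment to see that it stays in. Then release it by pushing its side tab clockwise (seen from above) with the outside of the fingers until the button pops up, and let it spring back, fully out and untwisted. Do not pinch the button, do not press the green start button, and leave the jar, stopper, star knob and clamp where they stand.

Things in the scene. Friction and masses are not known exactly. Their poses are not given: they have to be found in the camera images.
- stop_station: yellow emergency-stop box, 110 x 110 mm and 60 mm high, fixed to the bench; origin at the centre of its underside, z up. The red mushroom button stands on the centre of its top.
- stop_top (a point): centre of the top of the red mushroom button, on its upright axis, 98 mm above the bench with the button out; moves down as it is pressed. The flat-topped middle that takes a press is 36 mm across; the whole dome is 44 mm across, its underside 16 mm below this point, on a black neck. The point's axes turn with the button: z up, and the side tab points along -x.
- stop_tab (a point): point on the top edge of the button's single red side tab, 42 mm out from the button's axis and 2 mm below stop_top; moves and turns with the button. The tab is a straight upright fin, 11 mm thick, 14 mm high (from this point down), and reaches from the dome out to 52 mm from the axis. With the button out there are 22 mm between the tab's underside and the box top, latched about 14 mm. Axes as stop_top: pushing the tab clockwise seen from above is pushing it along its +y.
- stop_press (a joint): how far the button is pressed in, m: 0 fully out, 0.010 fully in. A spring pushes it out with 4 N at 0, 8.5 N at 0.010; pressing it past the latch takes up to about 13 N. Once pressed fully in untwisted it latches and stays at about 0.008 when let go. The twist is what releases it.
- stop_twist (a joint): how far the button is turned clockwise seen from above, rad: 0 at rest, hard stop at 1.0. A weak spring (0.03 to 0.09 N m) turns it back to 0 when let go. A latched button pops out at about 0.4 rad; turn it to about 0.8 to be sure.
- stop_lead: the side of the button's dome and tab that goes ahead when it turns clockwise (the +y side); its origin is on the button's axis, 38 mm below stop_top. Only matters in that the fingers must not squeeze it and stop_trail together.
- stop_trail: the other side of the button's dome and tab (the -y side), on which the tab is pushed to turn it clockwise; origin as stop_lead.
- start_station: grey start box, 80 x 80 mm and 50 mm high, fixed to the bench; origin at the centre of its underside. Leave alone.
- start_button_top (a point): centre of the top of the green push button, 26 mm across, on the grey box. Leave alone.
- start_button (a joint): how far the green button is pressed, m: 0 out, 0.006 fully in. Must stay out.
- bottle: amber jar with white lid, loose, 56 mm across, 95 mm high; origin at the centre of its underside. Leave alone.
- stopper: blue plastic stopper, loose, standing, 38 mm across, 42 mm high; origin at the centre of its underside. Leave alone.
- star_knob: black five-lobed star knob, loose, about 42 mm across, 28 mm high; origin at the centre of its underside. Leave alone.
- joint_clamp: steel glass-joint clamp with a brass screw, loose, lying flat, about 80 x 36 mm, 14 mm high; origin under its cross-piece, jaws along +x. Leave alone.
Mind the look-alikes: they are no part of the job. What is shaped like the stop_station but pink or purple is not meant.

How it is judged:
By the outcome, as a careful person would: the job done as asked, in the order asked, and still so for the second after the job is handed in, with the robot touching nothing.
It also fails if it takes over 40 s, if anything falls off the work surface, if the arm or the gripper's body presses on something with over 40 N, if the wrist force passes 120 N, or if a joint passes its speed limit or range.

## Working session

There is one attempt and no reset: what is moved stays moved. The work goes in short steps, Python scripts to look and compute and a tool call to move; the robot and the scene stay as the last step left them, time stands still between calls to the robot, and variables do not carry over. Pictures are saved under pics/ and viewed, and the job is handed in when it is done.

Besides the shell and the picture viewer there is one more tool, called as name(argument=value, ...) on one line, values as JSON. servo_tool: Moves the arm, as the interface text tells. Its arguments: {"type":"object","properties":{"steps":{"type":"array"}},"required":["steps"]}

```bash
mkdir -p pics; python3 - <<'E'
from rig import *
import cv2
s=observe();print(s)
for n in("scene","top"):
    im=camera(n);cv2.imwrite(f"pics/{n}0.png",im)
    p=camera_params(n);print(n,p)
    for o in("stop_station","stop_top","stop_tab"):
        for d in outline_of(n,o):print(n,o,d["conf"],d["rect"])
print(observe()["time_s"])
E
```

```text
{'time_s': 0.0, 'qpos': array([ 1.08599892,  0.46841518, -0.01159538,  1.60365198,  0.0059677 ,
        1.07141416, -0.0562853 ]), 'joint_vel': array([-0.00077445,  0.0006342 , -0.00132547,  0.00046398,  0.00161451,
        0.00058957,  0.0008297 ]), 'joint_torque': array([ 1.47470569e-04, -5.32387340e+01,  2.16223608e-02, -2.51302475e+01,
        1.13721960e-02,  7.72076921e-03,  1.15521310e-06]), 'tool_pos': array([ 0.27760995, -0.58709328,  0.23030193]), 'eef_rot': array([ 9.75708318e-01,  2.19071722e-01, -2.53023678e-04, -8.91838607e-04]), 'force': array([0.71134489, 0.1236597 , 0.05900649]), 'wrist_torque': array([ 0.0088884 , -0.02544462,  0.05226241]), 'opening': 0.08551634638496544}
scene {'K': array([[516.75456871,   0.        , 311.53814968],
       [  0.        , 516.75456871, 236.69439363],
       [  0.        ,   0.        ,   1.        ]]), 'extrinsics': array([[-0.85107049,  0.52462241, -0.02122131,  0.48595462],
       [ 0.34257238,  0.52420181, -0.77965161, -0.10399309],
       [-0.39789846, -0.67080832, -0.62585383,  1.13054285],
       [ 0.        ,  0.        ,  0
[... 508 characters left out ...]
327.66679423],
       [  0.        , 571.0495674 , 245.61711688],
       [  0.        ,   0.        ,   1.        ]]), 'extrinsics': array([[ 0.02161564, -0.99974075, -0.0071546 , -0.02477831],
       [-0.99596429, -0.02090937, -0.08728081,  0.56296786],
       [ 0.08710859,  0.00901235, -0.99615806,  0.98008089],
       [ 0.        ,  0.        ,  0.        ,  1.        ]])}
top stop_station 0.67 [332.2, 147.7, 69.7, 72.3]
top stop_top 0.82 [434.2, 233.9, 28.1, 44.0]
top stop_top 0.6 [333.4, 151.2, 26.3, 49.9]
top stop_top 0.58 [442.1, 350.3, 34.8, 37.4]
top stop_tab 0.83 [430.8, 237.0, 25.8, 44.0]
top stop_tab 0.79 [443.1, 352.1, 35.9, 40.4]
top stop_tab 0.77 [336.4, 149.8, 26.6, 41.5]
0.4
```

View pics/scene0.png

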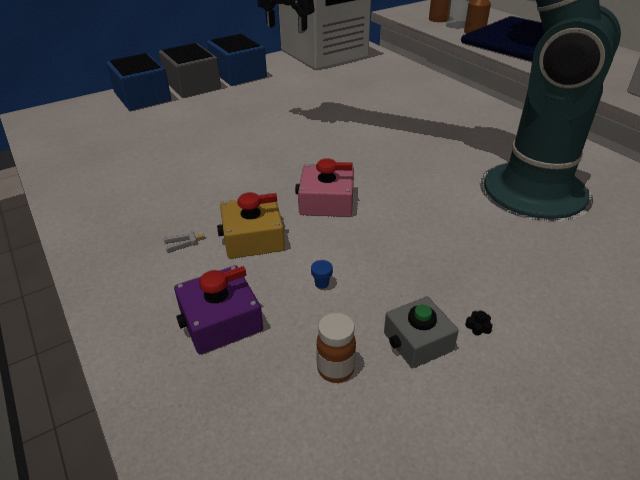

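View pics/top0.png

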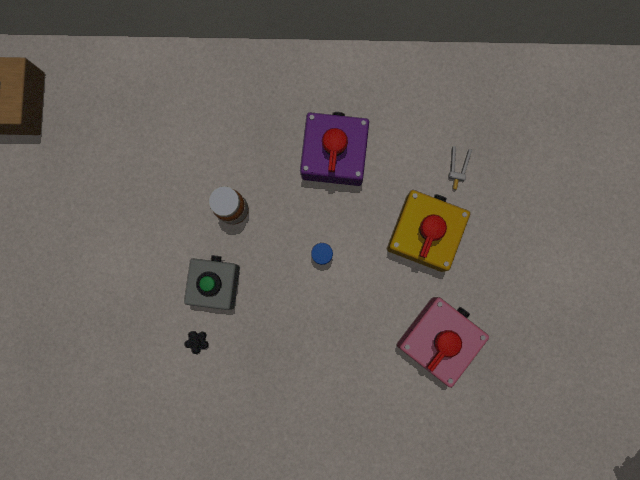

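```bash
python3 - <<'E'
import cv2
a=cv2.imread("pics/top0.png");b=cv2.imread("pics/scene0.png")
c=cv2.resize(a[90:410,270:510],None,fx=1.65,fy=1.65,interpolation=cv2.INTER_CUBIC)
d=cv2.resize(b[140:370,160:400],None,fx=1.65,fy=1.65,interpolation=cv2.INTER_CUBIC)
import numpy as np
o=np.zeros((530,800,3),np.uint8);o[:528,:396]=c;o[:d.shape[0],400:400+d.shape[1]]=d
cv2.imwrite("pics/crop0.png",o)
E
```

```text
(no output)
```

View pics/crop0.png

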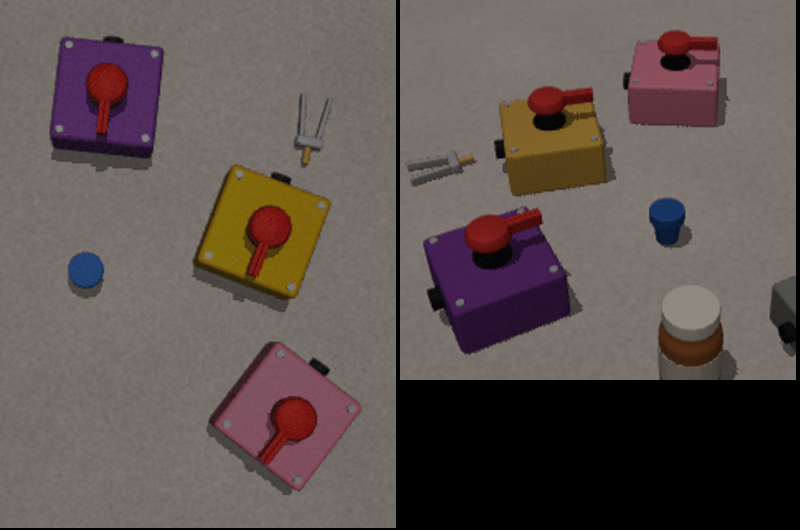

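Three boxes carry a red mushroom: purple (top view 335,147), yellow (430,231) and pink (443,343). Only the yellow one fits the description. I'll fit the button's pose to its red pixels in both views.

```bash
cat > h.py <<'E'
import numpy as np,cv2
from scipy.optimize import minimize
def proj(p,X):
    c=X@p["extrinsics"][:3,:3].T+p["extrinsics"][:3,3]; q=c@p["K"].T
    return q[:,:2]/q[:,2:]
def redmask(im,box):
    h=cv2.cvtColor(im,cv2.COLOR_BGR2HSV)
    m=(((h[...,0]<6)|(h[...,0]>172))&(h[...,1]>170)&(h[...,2]>50)).astype(np.uint8)
    o=np.zeros_like(m);x0,y0,x1,y1=box;o[y0:y1,x0:x1]=m[y0:y1,x0:x1];return o
S=4
def model(p,v,shape):
    x,y,z,yaw=v;m=np.zeros((shape[0]*S,shape[1]*S),np.uint8)
    a=np.linspace(0,2*np.pi,40)
    dome=np.vstack([np.c_[r*np.cos(a),r*np.sin(a),0*a+h] for r,h in((.018,0),(.0215,-.005),(.022,-.010),(.021,-.016))])
    tab=np.array([[-r,t,h] for r in(.01,.052) for t in(-.0055,.0055) for h in(-.002,-.016)])
    R=np.array([[np.cos(yaw),-np.sin(yaw),0],[np.sin(yaw),np.cos(yaw),0],[0,0,1]])
    for P in(dome,tab):
        q=proj(p,P@R.T+[x,y,z]);hu=cv2.convexHull(((q+.5)*S).astype(np.float32)).round().astype(np.int32)
        cv2.fillConvexPoly(m,hu,1)
    return m
def fit(views,v0,fixz=None):
    big=[(p,cv2.resize(m,None,fx=S,fy=S,interpolation=cv2.INTER_NEAREST),m.shape) for p,m in views]
    def cost(u):
        v=np.array([u[0]/1000,u[1]/1000,u[2]/1000 if fixz is None else fixz,u[3]/50]);c=0
        for p,m,s in big:
            k=model(p,v,s);c+=1-(k&m).sum()/(k|m).sum()
        return c
    u0=np.array([v0[0]*1000,v0[1]*1000,v0[2]*1000,v0[3]*50])
    b=None
    for d in(8,4,2):
        r=minimize(cost,u0,method="Nelder-Mead",options=dict(initial_simplex=np.vstack([u0]+[u0+d*np.eye(4)[i] for i in range(4)]),xatol=.05,fatol=1e-5,maxiter=400));u0=r.x
    return np.array([u0[0]/1000,u0[1]/1000,u0[2]/1000,u0[3]/50]),r.fun
E
python3 - <<'E'
from h import *
from rig import *
T=cv2.imread("pics/top0.png");Sc=cv2.imread("pics/scene0.png")
pt,ps=camera_params("top"),camera_params("scene")
mt=redmask(T,(410,205,460,270));ms=redmask(Sc,(230,185,285,215))
print(mt.sum(),ms.sum())
def ray(p,u):
    R=p["extrinsics"][:3,:3];return -R.T@p["extrinsics"][:3,3],R.T@np.linalg.inv(p["K"])@[*u,1]
c,d=ray(pt,(434,227));g=c+d*(.09-c[2])/d[2];print(g)
best=None
for yaw in(np.pi*0.0,-.3,.3):
    v,f=fit([(pt,mt),(ps,ms)],[g[0],g[1],.098,yaw]);print(v,f)
for n,p,m,im in(("t",pt,mt,T),("s",ps,ms,Sc)):
    v1,f=fit([(p,m)],v,fixz=.098);print(n,v1,f)
    k=cv2.resize(model(p,v,m.shape),(640,480),interpolation=cv2.INTER_AREA)
    cs,_=cv2.findContours(model(p,v,m.shape),0,1)
    bigi=cv2.resize(im,None,fx=4,fy=4);cv2.drawContours(bigi,cs,-1,(0,255,0),1)
    ys,xs=np.where(m);cy,cx=int(ys.mean()*4),int(xs.mean()*4)
    cv2.imwrite(f"pics/fit_{n}.png",bigi[cy-200:cy+200,cx-200:cx+200])
a=cv2.imread("pics/fit_t.png");b=cv2.imread("pics/fit_s.png");cv2.imwrite("pics/fit.png",np.hstack([a,b]))
s=observe()
from scipy.spatial.transform import Rotation as Ro
print(Ro.from_quat(s["eef_rot"]).as_matrix(),s["tool_pos"])
E
```

```text
629 425
[ 0.5920837  -0.18776458  0.09      ]
[ 0.59166396 -0.1863292   0.09644031 -0.3518358 ] 0.3206529028096271
[ 0.59208212 -0.18602207  0.09631638 -0.32186328] 0.319913673515953
[ 0.59186632 -0.18671974  0.09548231 -0.33177044] 0.3181115057058391
t [ 0.59149124 -0.18590746  0.10477835 -0.3328638 ] 0.12342130476439339
s [ 0.59218511 -0.1842421   0.09795739 -0.32670239] 0.20070546737213402
[[ 9.04036883e-01  4.27454442e-01 -1.20503815e-04]
 [ 4.27454455e-01 -9.04036876e-01  1.27634973e-04]
 [-5.43817560e-05 -1.66896616e-04 -9.99999985e-01]] [ 0.2778231  -0.58757317  0.23116372]
```

View pics/fit.png

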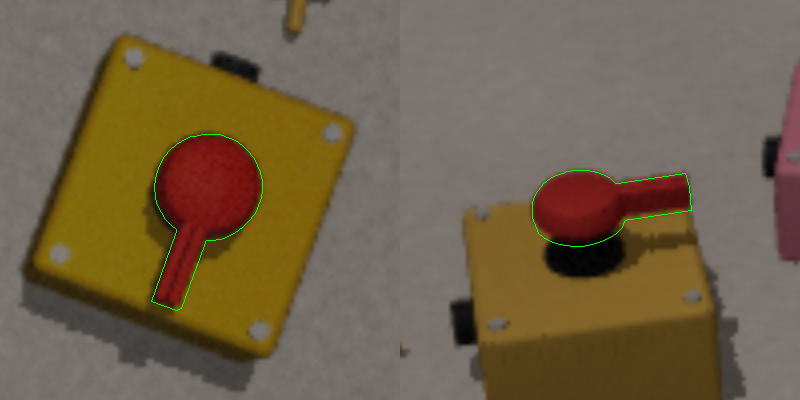

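The fit puts the button at (0.592, -0.186, 0.097) with yaw -0.33. The expected height is 0.098 and both views agree, so I'm moving over it with the fingers shut.

servo_tool(steps=[50, -25, 0, 0.1, -1, 100, -50, 0, 0.2, -1, 145, -73, 0, 0.3, -1, 190, -96, 0, 0.4, -1, 235, -118, 0, 0.5, -1, 280, -141, 0, 0.6, -1, 325, -163, 0, 0.7, -1, 370, -186, 0, 0.77, -1])

```text
time_s: 1.2
tool_pos: [0.5253, -0.2708, 0.2316]
eef_rot: [0.986, -0.165, 0.0, 0.0]
force: [0.4, -1.1, -0.1]
opening: -0.0004
```

```bash
cat >> h.py <<'E'
from scipy.spatial.transform import Rotation as Ro
BX,BY,YAW=.592,-.186,-.33
def rel(x,y,z,a):
    from rig import observe
    s=observe();R=Ro.from_quat(s["eef_rot"]).as_matrix()
    d=R.T@(np.array([x,y,z])-s["tool_pos"])*1000
    a0=np.arctan2(R[1,0],R[0,0]);return np.r_[d.round(1),round(-(a-a0),3)]
def bp(r,t,z,tw=0):  # button frame: r along +x, t along +y, turned clockwise tw; tool x = button x
    y=YAW-tw
    return BX+r*np.cos(y)-t*np.sin(y),BY+r*np.sin(y)+t*np.cos(y),z,y
E
python3 - <<'E'
from h import *
from rig import observe
s=observe();print(s["time_s"],s["tool_pos"],s["opening"],s["force"],s["qpos"])
print(rel(*bp(0,0,.17)))
E
```

```text
1.2 [ 0.52529223 -0.27077633  0.23160547] -0.00042022919497136934 [ 0.44070602 -1.10789669 -0.13555042] [ 0.42307582  0.36773402 -0.00486804  1.75320542  0.00223069  1.01994589
 -1.48535602]
[ 3.540e+01 -1.019e+02  6.160e+01 -2.000e-03]
```

servo_tool(steps=[15, -40, 10, 0, -1, 28, -80, 25, 0, -1, 35, -102, 40, 0, -1, 35, -102, 50, 0, -1])

```text
time_s: 1.6
tool_pos: [0.5922, -0.182, 0.1801]
eef_rot: [0.987, -0.16, -0.0, -0.001]
force: [0.7, 0.7, -0.7]
opening: 0.0004
```

```bash
python3 - <<'E'
from h import *
from rig import *
p=camera_params("wrist");im=camera("wrist")
cs,_=cv2.findContours(model(p,(BX,BY,.0965,YAW),im.shape[:2]),0,1)
b=cv2.resize(im,None,fx=4,fy=4);cv2.drawContours(b,cs,-1,(0,255,0),2)
cv2.imwrite("pics/w1.png",cv2.resize(b,(640,480),interpolation=cv2.INTER_AREA))
m=redmask(im,(0,0,640,480))
n,l,st,_=cv2.connectedComponentsWithStats(m);print(st[1:][st[1:,4]>300])
c0=proj(p,np.array([[BX,BY,.09]]))[0];print(c0)
i=max(range(1,n),key=lambda i:st[i,4]);mm=(l==i).astype(np.uint8)
print(fit([(p,mm)],[BX,BY,.0965,YAW],fixz=.0970))
s=observe();print(s["time_s"],s["tool_pos"],s["force"]);print(rel(*bp(0,0,.12)))
E
```

```text
[[   0   79   33  118 2696]
 [ 290  211   62   78 2953]]
[321.11713292 248.00882939]
(array([ 0.59495574, -0.18649748,  0.0998265 , -0.3352982 ]), np.float64(0.2774540838953373))
1.65 [ 0.58982883 -0.18471268  0.17851569] [-0.4561265  -0.60662967 -1.62278261]
[2.70e+00 5.00e-01 5.85e+01 6.00e-03]
```

View pics/w1.png

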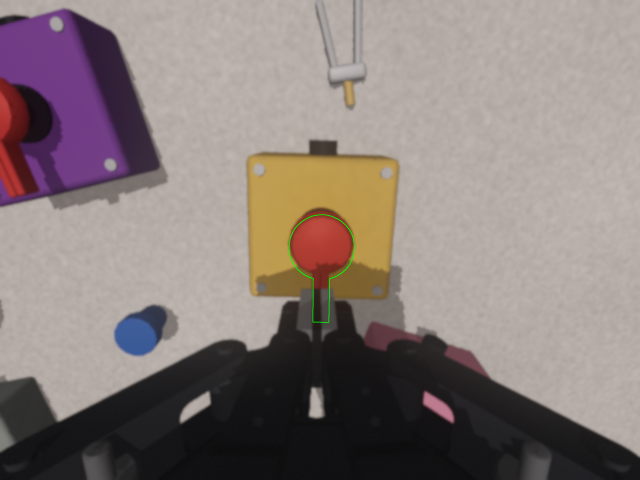

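The wrist picture shows the yellow box centred, with the dome at (322,245) matching the projected outline. The clamp is at (347,75), well clear. I'll come down to just above the button.

servo_tool(steps=[1, 0, 25, 0, -1, 2, 0, 50, 0, -1, 3, 0, 66, 0, -1, 3, 0, 68, 0, -1, 3, 0, 68, 0, -1])

```text
time_s: 2.15
tool_pos: [0.5929, -0.189, 0.1135]
eef_rot: [0.986, -0.164, -0.0, 0.0]
force: [0.5, 1.1, 1.5]
opening: 0.0001
```

```bash
python3 - <<'E'
from h import *
from rig import *
s=observe();print(s["time_s"],s["tool_pos"],s["force"]);print(rel(*bp(0,0,.088)))
E
```

```text
2.15 [ 0.59288451 -0.18902053  0.11349786] [0.46192295 1.13957405 1.49563989]
[-1.80e+00 -2.60e+00  2.55e+01  1.00e-03]
```

servo_tool(steps=[0, -1, 8, 0, -1, 0, -1, 14, 0, -1, 0, -1, 17, 0, -1, 0, -1, 20, 0, -1, 0, -1, 20, 0, -1])

```text
time_s: 2.65
tool_pos: [0.5937, -0.1872, 0.0942]
eef_rot: [0.987, -0.163, 0.0, 0.0]
force: [-2.3, -0.1, 6.7]
opening: 0.0001
```

Contact, with the button pushing up at 6.7 N. I'll continue pressing.

servo_tool(steps=[0, 0, 2, 0, -1, 0, 0, 4, 0, -1, 0, 0, 6, 0, -1, 0, 0, 6, 0, -1])

```text
time_s: 3.05
tool_pos: [0.5937, -0.1873, 0.0883]
eef_rot: [0.987, -0.163, 0.0, 0.0]
force: [-2.5, 0.9, 6.9]
opening: 0.0003
```

servo_tool(steps=[0, 0, 1, 0, -1, 0, 0, 2, 0, -1, 0, 0, 3, 0, -1, 0, 0, 3, 0, -1])

```text
time_s: 3.45
tool_pos: [0.5941, -0.1873, 0.0879]
eef_rot: [0.987, -0.163, 0.001, 0.0]
force: [-7.2, 2.0, 21.8]
opening: 0.0001
```

The force is 21.8 N and the travel has stopped, so the button is fully in. I'll lift off and look.

servo_tool(steps=[0, 0, -10, 0, -1, 0, 0, -40, 0, -1, 0, 10, -50, 0, -1, 0, 45, -50, 0, -1, 0, 75, -50, 0, -1, 0, 75, -50, 0, -1])

```text
time_s: 4.05
tool_pos: [0.5663, -0.265, 0.1341]
eef_rot: [0.986, -0.167, -0.0, 0.002]
force: [-1.0, -1.1, -0.6]
opening: 0.0001
```

```bash
python3 - <<'E'
from h import *
from rig import *
s=observe();print(s["time_s"],s["tool_pos"],s["force"])
T=camera("top");Sc=camera("scene");cv2.imwrite("pics/top2.png",T);cv2.imwrite("pics/scene2.png",Sc)
pt,ps=camera_params("top"),camera_params("scene")
mt=redmask(T,(410,205,460,270));ms=redmask(Sc,(230,185,285,225))
print(mt.sum(),ms.sum())
print(fit([(pt,mt),(ps,ms)],[BX,BY,.09,YAW]), fit([(ps,ms)],[BX,BY,.09,YAW],fixz=.0885))
b=cv2.resize(Sc,None,fx=4,fy=4);cv2.imwrite("pics/s2.png",np.hstack([b[180*4:280*4,215*4:310*4],cv2.resize(T,None,fx=4,fy=4)[190*4:290*4,385*4:485*4]]))
print(rel(*bp(-.042,-.05,.14)))
E
```

```text
4.05 [ 0.5663213  -0.26502394  0.13406811] [-1.01398367 -1.11991338 -0.58008015]
620 438
(array([ 0.59185527, -0.18611535,  0.08890781, -0.32365011]), np.float64(0.2900100256247604)) (array([ 0.59154755, -0.18808436,  0.0966783 , -0.30019738]), np.float64(0.16557396590773632))
[-4.35e+01 -2.73e+01 -6.10e+00 -1.00e-03]
```

View pics/s2.png

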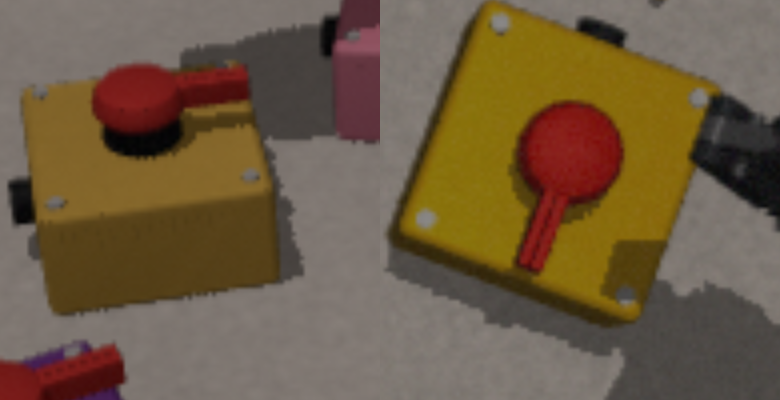

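The button stayed in: the fitted top is 0.0889 against 0.0965 before, about 8 mm lower, and it isn't twisted. Next I'll put the fingers beside the tab on its -y side and below its top edge.

servo_tool(steps=[-25, -10, 0, 0, -1, -43, -25, 0, 0, -1, -43, -27, 20, 0, -1, -43, -27, 50, 0, -1, -43, -27, 62, 0, -1, -43, -27, 62, 0, -1])

```text
time_s: 4.75
tool_pos: [0.536, -0.2175, 0.0703]
eef_rot: [0.987, -0.163, -0.002, -0.001]
force: [-0.2, -0.7, 0.1]
opening: -0.0001
```

```bash
python3 - <<'E'
from h import *
from rig import *
p=camera_params("wrist");im=camera("wrist");cv2.imwrite("pics/w3.png",im)
T=camera("top");cv2.imwrite("pics/t3.png",cv2.resize(T[190:290,385:485],None,fx=5,fy=5))
s=observe();print(s["time_s"],s["tool_pos"],s["force"],s["qpos"])
print(rel(*bp(-.042,-.05,.072)));print(rel(*bp(-.042,-.02,.072)))
E
```

```text
4.85 [ 0.53775253 -0.21856067  0.07261969] [-0.13380583  0.00660088  0.2957196 ] [ 0.35277855  0.55890923 -0.031362    1.88358329  0.02561652  0.69913972
 -1.59190173]
[-1.2    1.6    0.6    0.002]
[-1.20e+00 -2.84e+01  6.00e-01  2.00e-03]
```

View pics/w3.png

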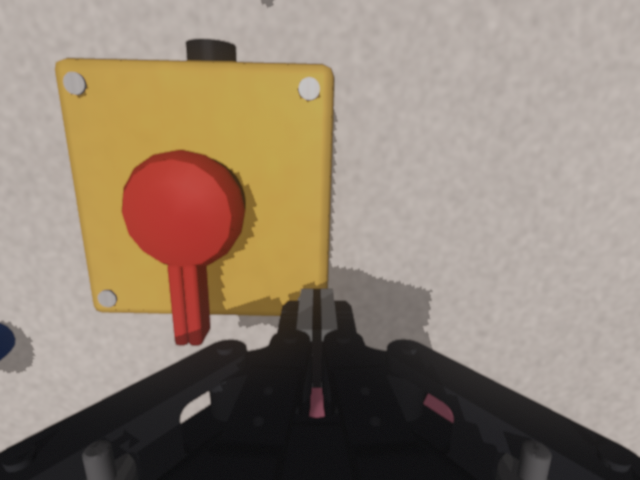

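View pics/t3.png

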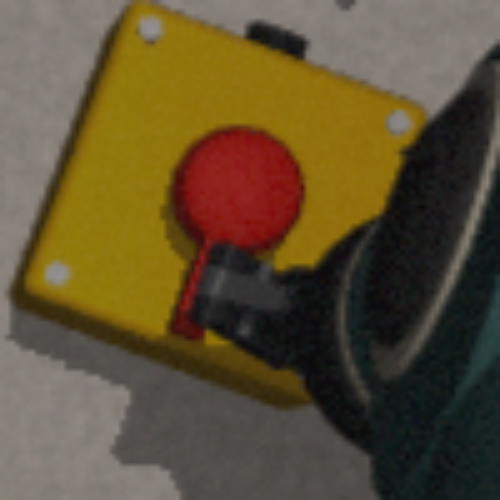

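The wrist picture shows the fingertips at about (318,295), clear to the right of the tab at (190,310). I'll move in to contact.

servo_tool(steps=[-1, -10, 0, 0, -1, -1, -18, 0, 0, -1, -1, -24, 0, 0, -1, -1, -28, 0, 0, -1, -1, -28, 0, 0, -1])

```text
time_s: 5.35
tool_pos: [0.5458, -0.1909, 0.0725]
eef_rot: [0.987, -0.163, 0.0, -0.0]
force: [-0.4, 0.3, -0.6]
opening: 0.0001
```

```bash
python3 - <<'E'
from h import *
from rig import *
im=camera("wrist");cv2.imwrite("pics/w4.png",im)
s=observe();print(s["time_s"],s["tool_pos"],s["force"],s["wrist_torque"])
for tw in(0,.15,.3,.45,.6,.75,.9):print(tw,rel(*bp(-.042,-.016,.072,tw)))
E
```

```text
5.4 [ 0.54549052 -0.19159417  0.07243041] [-0.64606466 -0.15450904 -0.3678509 ] [-0.05234686  0.02089763  0.00253124]
0 [ 2.0e-01 -4.4e+00  4.0e-01  2.0e-03]
0.15 [ -1.7   -10.8     0.4     0.152]
0.3 [ -2.6   -17.5     0.4     0.302]
0.45 [ -2.5   -24.2     0.4     0.452]
0.6 [ -1.4   -30.9     0.4     0.602]
0.75 [  0.6   -37.3     0.4     0.752]
0.9 [  3.7   -43.3     0.4     0.902]
```

View pics/w4.png

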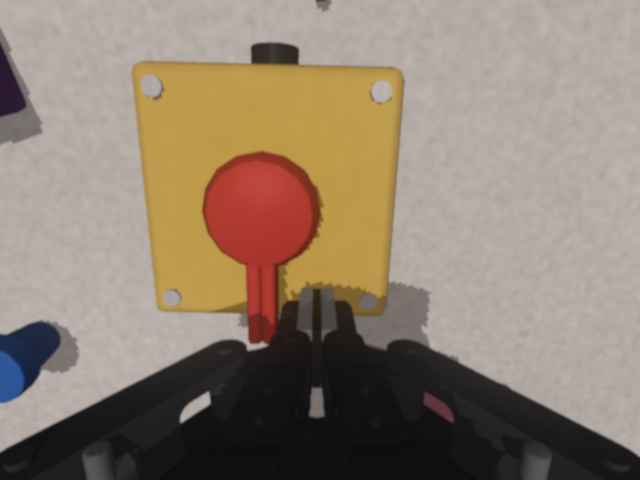

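The fingers are almost touching the tab, which is at (262,300). I'll push it round on an arc, turning the tool with it.

servo_tool(steps=[0, -4, 0, 0, -1, -1, -8, 0, 0.08, -1, -2, -12, 0, 0.17, -1, -3, -17, 0, 0.3, -1, -3, -21, 0, 0.38, -1, -3, -24, 0, 0.45, -1, -2, -28, 0, 0.53, -1, -2, -28, 0, 0.53, -1])

```text
time_s: 6.2
tool_pos: [0.552, -0.1646, 0.0721]
eef_rot: [0.909, -0.416, -0.0, 0.0]
force: [-0.6, -0.3, -0.5]
opening: -0.0
```

```bash
python3 - <<'E'
from h import *
from rig import *
im=camera("wrist");cv2.imwrite("pics/w5.png",im)
s=observe();print(s["time_s"],s["tool_pos"],s["force"],s["wrist_torque"],s["qpos"][6])
for tw in(.6,.7,.8,.9):print(tw,rel(*bp(-.042,-.016,.072,tw)))
E
```

```text
6.25 [ 0.55184272 -0.16482855  0.07206735] [-2.66306791 -0.75083423  0.16231494] [-0.10787256  0.41766372  0.03229747] -2.1247343222697515
0.6 [-0.8   -3.6    0.1    0.073]
0.7 [-1.8   -8.     0.1    0.173]
0.8 [ -2.5   -12.4     0.1     0.273]
0.9 [ -2.6   -16.9     0.      0.373]
```

View pics/w5.png

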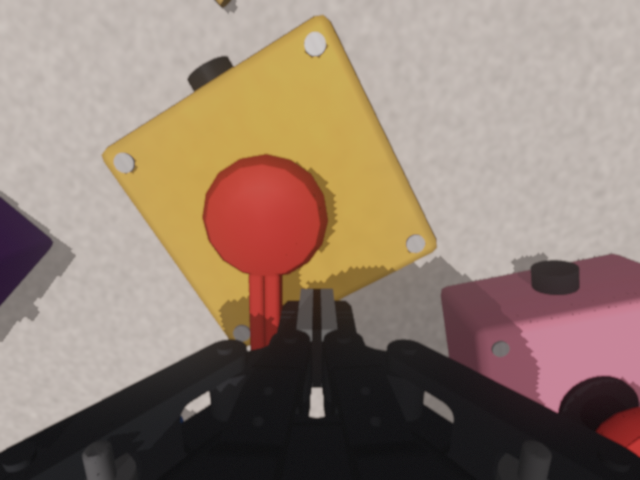

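The tab has followed (265,310) and the dome looks larger, which suggests it has popped up. I'll continue to about 0.85 rad to be sure.

servo_tool(steps=[-1, -4, 0, 0.07, -1, -2, -8, 0, 0.17, -1, -3, -12, 0, 0.27, -1, -3, -14, 0, 0.32, -1, -3, -14, 0, 0.32, -1])

```text
time_s: 6.75
tool_pos: [0.5604, -0.1532, 0.0719]
eef_rot: [0.832, -0.555, -0.001, 0.0]
force: [-2.7, 0.7, 0.7]
opening: 0.0001
```

```bash
python3 - <<'E'
from h import *
from rig import *
im=camera("wrist");cv2.imwrite("pics/w6.png",im)
Sc=camera("scene");cv2.imwrite("pics/s6.png",cv2.resize(Sc[150:270,180:340],None,fx=4,fy=4))
s=observe();print(s["time_s"],s["tool_pos"],s["force"],s["wrist_torque"],s["qpos"][6])
for tw in(.85,.6,.3,0):print(tw,rel(*bp(-.042,-.025,.072,tw)))
print(rel(*bp(-.042,-.05,.072,0)))
E
```

```text
6.85 [ 0.56030422 -0.15327351  0.07200023] [-2.02301513  0.63457191 -0.00359191] [0.17195892 0.53283922 0.01428897] -2.408707497291672
0.85 [3.0e-01 8.2e+00 0.0e+00 4.0e-03]
0.6 [ 7.8   17.8    0.    -0.246]
0.3 [19.5   26.5    0.    -0.546]
0 [33.3   31.3    0.    -0.846]
[52.    47.9    0.    -0.846]
```

View pics/w6.png

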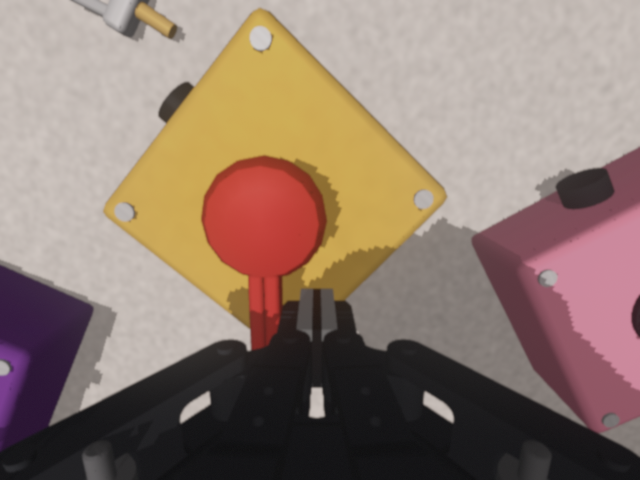

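View pics/s6.png

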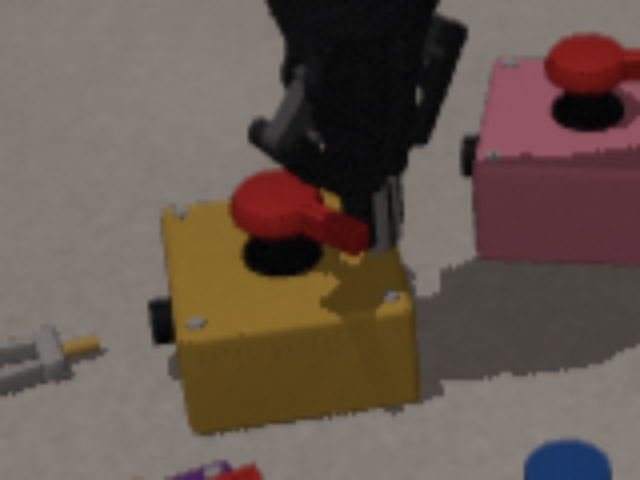

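It's twisted about 0.85 rad and up. I'll back the fingers away along the arc, out past the rest position, then lift.

servo_tool(steps=[0, 8, 0, 0, -1, 4, 14, 0, -0.14, -1, 9, 20, 0, -0.28, -1, 15, 26, 0, -0.42, -1, 24, 33, 0, -0.56, -1, 36, 42, 0, -0.7, -1, 52, 50, 0, -0.84, -1, 60, 56, 0, -0.84, -1])

```text
time_s: 7.65
tool_pos: [0.5322, -0.2328, 0.0727]
eef_rot: [0.986, -0.169, 0.001, 0.0]
force: [0.4, -0.4, -0.1]
opening: -0.0
```

servo_tool(steps=[0, 2, -20, 0, -1, 0, 20, -60, 0, -1, 0, 60, -90, 0, -1, 0, 100, -110, 0, -1, 0, 120, -120, 0, -1, 0, 120, -120, 0, -1])

```text
time_s: 8.25
tool_pos: [0.4912, -0.3482, 0.1945]
eef_rot: [0.985, -0.173, 0.002, 0.002]
force: [0.6, -0.2, -0.3]
opening: -0.0002
```

```bash
python3 - <<'E'
from h import *
from rig import *
s=observe();print(s["time_s"],s["tool_pos"],s["force"])
T=camera("top");Sc=camera("scene");cv2.imwrite("pics/top7.png",T);cv2.imwrite("pics/scene7.png",Sc)
pt,ps=camera_params("top"),camera_params("scene")
mt=redmask(T,(410,205,460,270));ms=redmask(Sc,(230,185,285,215))
print(fit([(pt,mt),(ps,ms)],[BX,BY,.093,YAW]))
for n,a,b in(("top",T,cv2.imread("pics/top0.png")),("scene",Sc,cv2.imread("pics/scene0.png"))):
    d=cv2.absdiff(a,b).max(2)
    box=(410,205,460,270) if n=="top" else (230,185,285,215)
    x0,y0,x1,y1=box;print(n,"red-area mean diff",d[y0:y1,x0:x1].mean(),"max",d[y0:y1,x0:x1].max())
cv2.imwrite("pics/v7.png",cv2.resize(np.hstack([T[90:390,160:500],Sc[140:440,150:500]]),(800,348)))
E
```

```text
8.25 [ 0.49124854 -0.34823747  0.19445893] [ 0.6065673  -0.21282704 -0.32287704]
(array([ 0.59174348, -0.18643007,  0.09602917, -0.3282549 ]), np.float64(0.3199627409752118))
top red-area mean diff 4.7366153846153844 max 21
scene red-area mean diff 1.912121212121212 max 56
```

View pics/v7.png

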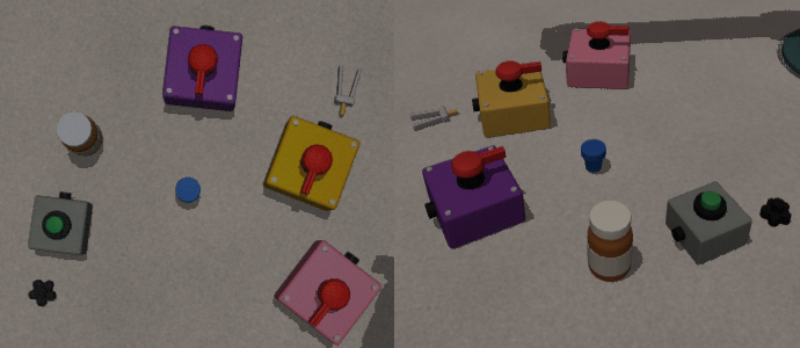

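The button is fully out (0.0960 against 0.0964 at the start) and untwisted (yaw -0.328 against -0.33). Everything else stands where it was, and the arm is clear, so I'm handing in.

```bash
python3 -c "
from rig import job_done
print(job_done())"
```

```text
the job is handed in; nothing more can be done
None
```

The emergency-stop test is done and handed in after about 8.3 s. No verdict came back.

- **Press:** I pushed the yellow box's red button down with shut fingers until travel stopped, at about 22 N. With the fingers lifted off, its top was fitted at 0.089 m, against 0.0965 m at the start. That is about 8 mm down and untwisted, so it had latched.
- **Release:** I pushed the tab clockwise to about 0.85 rad with the outside of the shut fingers. The button popped up, and I backed the fingers away so it could spring back.
- **Last checks:** The button's top was at 0.096 m and its yaw at -0.328, the same as at the start within measuring error. In the last pictures the jar, stopper, star knob, clamp and green button look unchanged. The arm was clear, with no contact force.

The fitted height read about 1.5 mm below the stated 98 mm both before and after, which is within the 2 mm calibration error. No check failed.

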